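# Clear the compounding bench into its trays

### The arm

A 7-joint arm with a two-finger parallel gripper is mounted at the origin on the work surface. World frame = base frame: x ahead of the robot, y to its left, z up, the work surface at z = 0. Lengths are in m, angles in rad, forces in N, time in s.
With the tool pointing down it reaches from about 0.4 to 0.85 m from the base axis. Payload 10.4 kg.
Tool frame: the origin (TCP) lies at the very end of the fingers, on their centre line; the grasp point (between the pads) lies 19 mm behind it (manip.pinch_z is the distance from the TCP to the grasp point, in m); z points along the fingers, y is the line along which they close (so a half turn about z gives the same grasp; the last joint's range is limited). The gripper opens to 85 mm and grips with 20 to 120 N. Pads are 22 mm wide; open, the fingers measure 114 mm over their backs; the gripper's body (76 mm by 85 mm) begins 54 mm behind the grasp point. The pads swing forward as they close: fully open they stand 13 mm farther back than shut.
Start: joints at [1.086, 0.332, -0.065, 1.46, 0.022, 1.35, -0.088], TCP at [0.278, -0.56, 0.231] pointing down, gripper open.
Joint ranges: [-2.6, 2.6], [-0.5, 2.12], [-1.47, 1.34], [0.16, 2.42], [-1.27, 4.41], [0.06, 2.06], [-2.6, 2.6]. Speed limits (rad/s): [2.22, 2.22, 2.79, 2.79, 3.14, 3.14, 3.14].

### API

Orientations are given as a unit quaternion [x, y, z, w].
In Python, from workcell import manip gives the robot as it stands. The module is installed in compiled form; this text tells all that it offers.
- The arm moves only by the shell command python3 -m creep 'ROWS' [OPENING] [FORCE]. ROWS is a JSON object of lists of equal length, an entry for each row: "slide": the shift along the tool's x, y, z in m, a list of three; "twist": the turn about the tool's z in degrees. A call has 1 to 8 rows; each row shifts and turns the commanded pose from where the row before left it, along the tool's axes as they then stand; what a row does not reach is not made up. A row lasts 1/8 s, in which the tool goes at most 62.5 mm and 10.7 degrees, less where a joint would pass 70% of its speed; a pose out of reach is approached as far as the arm can. A call with a gripper value outside its range is refused whole. OPENING is the opening in per cent of the stroke, from 0 (shut) to 100 (fully open), set as the call begins (- or left out, the last holds). The fingers move at their own pace and stop on an object; FORCE is the grip in N (left out, the last holds). Time passes only in rows, so rows that do not move let the fingers close. It gives the time, the measured TCP pose, the force, the opening and the grip force at its end, in the units of the state.
- manip.get_obs(): the state, without advancing time (a new reading comes with each control period).
- manip.camera(name): name is "scene" or "top"; returns (picture, depth): 480x640x3 uint8, blue, green, red; 480x640 float32, m along the optical axis (not along the pixel's ray), 0 where there is no reading.
- manip.camera_params(name): a dict with "intrinsics" (3x3 intrinsics, pixels), "R" (3x3) and "t" (3): a world point X has camera coordinates R X + t. Camera axes: x right, y down, z forward; pixel columns grow to the right and rows downward; lengths in m; the calibration is good to about 2 mm. A picture is of the moment at which its call begins. camera_params takes no time and is no camera call.
- manip.hand_in(): hands the job in; it is judged then, once.
The state is a dict: "clock": time; "joint_pos": joint angles; "joint_velocities": joint speeds; "tau": joint torques, N m; "position": TCP position; "ee_rot": TCP orientation; "ft_force": force on the tool from outside, world axes, zero at the start; "torque": the same for the moment, N m; "grip_width": opening from 0.0 (shut) to 1.0 (fully open); "grasp_force": force on a finger pad.
Only numpy, scipy, OpenCV 4.12 (cv2) and the standard library are available. Lean on these libraries where they do the work, as an engineer would, in place of code of your own. Each camera call takes 0.05 s, during which the arm holds its last target. There are 200 camera calls.

### The job

Clear the pharmacy bench: stand the two amber bottles in the blue tray and the two white ointment jars in the green tray, one to each bay, and put the steel weight into the well of its wooden block. Keep everything upright, set each thing down rather than dropping it, and leave the mortar and the hand-wash bottle where they stand.

Things in the scene. Friction and masses are not known exactly. Their poses are not given: they have to be found in the camera images.
- bottle_black: Small loose amber glass medicine bottle with a plain white paper band and a black stopper, standing upright. Origin: centre of its underside, z up the bottle. Round body 40 mm in diameter and straight-sided from 0 to 50 mm up, narrowing to a neck of 22 mm (58 to 64 mm up); the stopper is 28 mm in diameter, 64 to 75 mm up, and fixed to the bottle. About 120 g.
- bottle_white: Small loose amber glass medicine bottle with a plain white paper band and a white stopper, standing upright. Origin: centre of its underside, z up the bottle. Round body 40 mm in diameter and straight-sided from 0 to 50 mm up, narrowing to a neck of 22 mm (58 to 64 mm up); the stopper is 28 mm in diameter, 64 to 75 mm up, and fixed to the bottle. About 120 g.
- jar_red: Small loose white plastic ointment jar with a flat red lid, standing upright. Origin: centre of its underside, z up. Body 42 mm in diameter, lid 44 mm in diameter from 34 to 50 mm up, fixed to the jar; total height 50 mm. About 90 g.
- jar_yellow: Small loose white plastic ointment jar with a flat yellow lid, standing upright. Origin: centre of its underside, z up. Body 42 mm in diameter, lid 44 mm in diameter from 34 to 50 mm up, fixed to the jar; total height 50 mm. About 90 g.
- weight: Loose stainless-steel calibration weight for the balance, standing upright. Origin: centre of its underside, z up. Round body 32 mm in diameter, 30 mm high; above it a short neck of 14 mm and a round grip knob 20 mm in diameter, 35 to 49 mm up (total height 49 mm). About 200 g.
- blue_tray: Fixed shallow blue plastic tray with two bays side by side along its y. Outside 75 mm (its x) by 135 mm (its y), 18 mm high; outer walls, divider and floor 5 mm thick, so each bay is 65 mm (x) by 60 mm (y), its floor 5 mm above the bench. Origin: centre of the tray's underside; the bay centres lie at y = -32.5 mm and y = +32.5 mm, x = 0, in its frame. z up; its yaw varies by up to 0.4 rad.
- green_tray: Fixed shallow green plastic tray with two bays side by side along its y. Outside 75 mm (its x) by 135 mm (its y), 18 mm high; outer walls, divider and floor 5 mm thick, so each bay is 65 mm (x) by 60 mm (y), its floor 5 mm above the bench. Origin: centre of the tray's underside; the bay centres lie at y = -32.5 mm and y = +32.5 mm, x = 0, in its frame. z up; its yaw varies by up to 0.4 rad.
- weight_block: Fixed brown wooden block, 90 by 90 mm and 22 mm high, with one square well in the middle of its top, 53 by 53 mm and 12 mm deep (well floor 10 mm above the bench). Origin: centre of the block's underside; the well is centred over it. z up; its yaw varies by up to 0.4 rad.
- mortar: Bystander: loose white porcelain mortar bowl, 100 mm across the rim, 65 mm high, on the bench to the robot's right, beyond the trays. Origin: centre of its underside.
- pump_bottle: Bystander: loose pale turquoise hand-wash bottle with a white pump head, 58 mm in diameter, 173 mm high in all, on the bench to the robot's left, beyond the trays. Origin: centre of its underside.

How it is judged:
At the end, for the whole second after the job is handed in: Both amber bottles stand on the floor of the blue tray and both jars on the floor of the green tray, one in each bay (within 5 mm of floor height), and the weight stands on the floor of the block's well; all upright within 0.12 rad (7 degrees), released and at rest (x of bottle_black in the frame of blue_tray between -0.03 and 0.03 m and y of bottle_black in the frame of blue_tray between -0.06 and 0.06 m and z of each of bottle_black, bottle_white in the frame of blue_tray below 0.01 m and angle between each of bottle_black, bottle_white, jar_red, jar_yellow, weight's own z axis and vertical below 0.12 rad and linear speed of each of bottle_black, bottle_white, jar_red, jar_yellow, weight below 0.02 m/s and x of bottle_white in the frame of blue_tray between -0.03 and 0.03 m and y of bottle_white in the frame of blue_tray between -0.06 and 0.06 m and x of jar_red in the frame of green_tray between -0.03 and 0.03 m and y of jar_red in the frame of green_tray between -0.06 and 0.06 m and z of each of jar_red, jar_yellow in the frame of green_tray below 0.01 m and x of jar_yellow in the frame of green_tray between -0.03 and 0.03 m and y of jar_yellow in the frame of green_tray between -0.06 and 0.06 m and x of weight in the frame of weight_block between -0.018 and 0.018 m and y of weight in the frame of weight_block between -0.018 and 0.018 m and z of weight in the frame of weight_block below 0.015 m and horizontal distance between bottle_black and bottle_white above 0.038 m and horizontal distance between jar_red and jar_yellow above 0.04 m); the robot touches nothing.
It fails at once if a bottle, a jar or the weight is tipped over (angle between any of bottle_black, bottle_white, jar_red, jar_yellow, weight's own z axis and vertical above 0.7 rad).
It fails at once if the mortar or the hand-wash bottle is disturbed (distance of any of mortar, pump_bottle from where it was at the start of the episode above 0.02 m).
It fails at once if a bottle, a jar or the weight is dropped: it is in the air, touched by nothing, with its underside more than 30 mm above the bench ((height (world z) of bottle_black above 0.03 m and contact force between bottle_black and anything else below 0.01 N) or (height (world z) of bottle_white above 0.03 m and contact force between bottle_white and anything else below 0.01 N) or (height (world z) of jar_red above 0.03 m and contact force between jar_red and anything else below 0.01 N) or (height (world z) of jar_yellow above 0.03 m and contact force between jar_yellow and anything else below 0.01 N) or (height (world z) of weight above 0.03 m and contact force between weight and anything else below 0.01 N)).
It also fails if it takes over 115 s, if anything falls off the work surface, if the arm or the gripper's body presses on something with over 40 N, if the wrist force passes 120 N, or if a joint passes its speed limit or range.

## Working session

There is one attempt and no reset: what is moved stays moved. The work goes in short steps, Python scripts to look and compute and a shell command to move; the robot and the scene stay as the last step left them, time stands still between calls to the robot, and variables do not carry over. Pictures are saved under pics/ and viewed, at most 14 in all, crops included, and the job is handed in when it is done.

```bash
mkdir -p pics; python3 - <<'E'
from workcell import manip
import cv2, numpy as np
o=manip.get_obs(); print({k:np.round(v,3) for k,v in o.items()}, manip.pinch_z)
for n in("top","scene"):
    p,d=manip.camera(n); cv2.imwrite(f"pics/{n}0.png",p); np.save(f"pics/{n}0d.npy",d)
    c=manip.camera_params(n); R=np.array(c["R"]);print(n,np.round(c["intrinsics"],1).tolist(),np.round(R,3).tolist(),np.round(-R.T@c["t"],3))
E
```

```text
{'clock': np.float64(0.0), 'joint_pos': array([ 1.086,  0.333, -0.065,  1.461,  0.022,  1.35 , -0.088]), 'joint_velocities': array([ 0.   ,  0.   , -0.   ,  0.   ,  0.003,  0.   , -0.   ]), 'tau': array([-0.0000e+00, -6.2545e+01,  4.9000e-02, -3.9160e+01,  1.6000e-02,
        1.0000e-02,  0.0000e+00]), 'position': array([ 0.278, -0.559,  0.23 ]), 'ee_rot': array([ 0.973,  0.229, -0.   , -0.001]), 'ft_force': array([-0.09 ,  0.084, -0.21 ]), 'torque': array([ 0.033, -0.015,  0.022]), 'grasp_force': np.float64(0.0), 'grip_width': np.float64(0.998)} 0.0187
top [[497.4, 0.0, 325.6], [0.0, 497.4, 243.1], [0.0, 0.0, 1.0]] [[-0.022, -1.0, -0.006], [-0.981, 0.022, -0.191], [0.191, 0.002, -0.982]] [0.263 0.004 1.401]
scene [[440.4, 0.0, 321.3], [0.0, 440.4, 237.2], [0.0, 0.0, 1.0]] [[-0.235, 0.972, 0.008], [0.555, 0.141, -0.82], [-0.798, -0.188, -0.572]] [1.303 0.166 0.584]
```

View pics/top0.png

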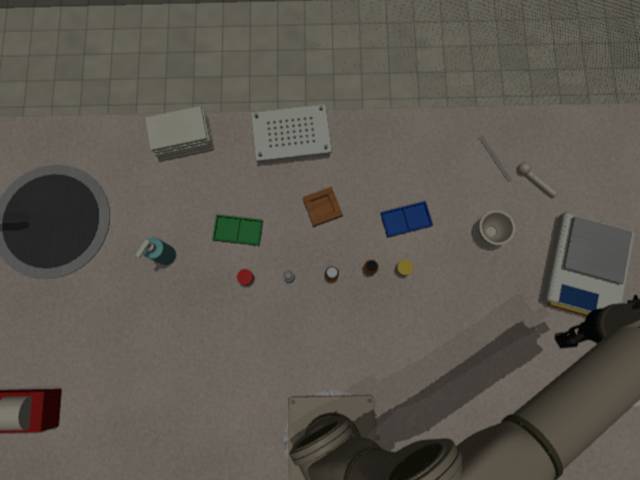

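View pics/scene0.png

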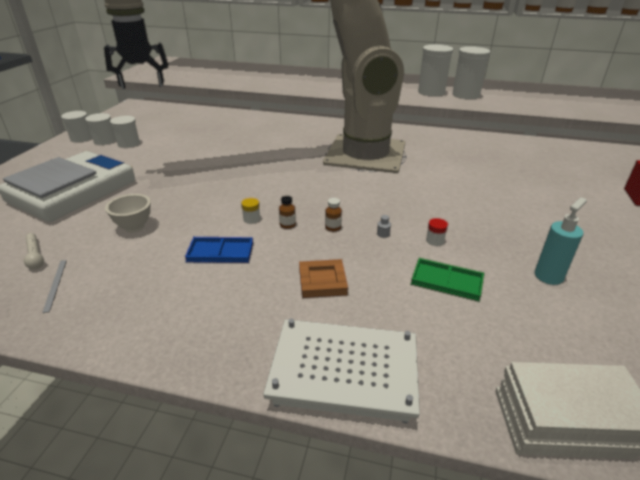

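The top view shows, left to right, the red jar (245,277), weight (289,276), white-stopper bottle (332,273), black-stopper bottle (371,268) and yellow jar (405,268). The green tray is at (238,230), the block at (323,207) and the blue tray at (406,219). The scene view agrees.

```bash
cat > h.py <<'E'
from workcell import manip
import cv2, numpy as np
def cast(n,uv,z):
    c=manip.camera_params(n);R=np.array(c["R"]);K=np.array(c["intrinsics"]);C=-R.T@np.array(c["t"])
    r=R.T@np.linalg.inv(K)@[uv[0],uv[1],1]; return (C+r*(z-C[2])/r[2])[:2]
def mask(hsv,lo,hi): return cv2.inRange(hsv,np.array(lo),np.array(hi))
def blob(m,roi):
    x0,y0,x1,y1=roi; k=np.zeros_like(m); k[y0:y1,x0:x1]=m[y0:y1,x0:x1]
    cs,_=cv2.findContours(k,cv2.RETR_EXTERNAL,cv2.CHAIN_APPROX_NONE)
    return max(cs,key=cv2.contourArea)
E
python3 - <<'E'
from h import *
p=cv2.imread("pics/top0.png"); hsv=cv2.cvtColor(p,cv2.COLOR_BGR2HSV)
for u,v in [(245,277),(289,276),(332,271),(371,267),(405,268),(230,230),(310,207),(395,222),(270,250)]: print((u,v),hsv[v,u])
# trays: outline at top rim; rotated rectangle
for n,roi,lo,hi,z in [("green",(205,205,272,255),(45,80,20),(80,255,255),.018),("blue",(372,195,440,245),(100,120,30),(130,255,255),.018),("block",(295,180,350,232),(5,90,40),(20,255,255),.022)]:
    c=blob(mask(hsv,lo,hi),roi)
    w=np.array([cast("top",q[0],z) for q in c],np.float32)
    (cx,cy),(a,b),ang=cv2.minAreaRect(w*1000)
    print(n,round(cx),round(cy),round(a),round(b),round(ang,1),"pixbox",cv2.boundingRect(c))
for n,roi,lo,hi,z in [("red",(230,262,262,292),(170,100,60),(179,255,255),.05),("yellow",(392,255,420,282),(18,100,60),(35,255,255),.05)]:
    (u,v),r=cv2.minEnclosingCircle(blob(mask(hsv,lo,hi),roi)); print(n,u,v,r,cast("top",(u,v),z).round(4))
c=p[185:300,205:445]; cv2.imwrite("pics/crop1.png",cv2.resize(c,None,fx=3.3,fy=3.3,interpolation=cv2.INTER_CUBIC))
s=cv2.imread("pics/scene0.png")[180:310,180:500]; cv2.imwrite("pics/crop2.png",cv2.resize(s,None,fx=2.5,fy=2.5,interpolation=cv2.INTER_CUBIC))
E
```

```text
(245, 277) [  1 193 111]
(289, 276) [ 30   3 102]
(332, 271) [105   8 126]
(371, 267) [105  23  22]
(405, 268) [ 25 165 119]
(230, 230) [ 66 151  81]
(310, 207) [ 13 160  91]
(395, 222) [109 191  91]
(270, 250) [ 14  37 103]
green 577 257 134 75 82.2 pixbox (213, 215, 50, 30)
blue 598 -225 73 134 13.4 pixbox (381, 202, 51, 35)
block 640 14 92 91 19.2 pixbox (303, 187, 39, 39)Traceback (most recent call last):
  File "<stdin>", line 11, in <module>
  File "h.py", line 10, in blob
    return max(cs,key=cv2.contourArea)
ValueError: max() iterable argument is empty
```

```bash
python3 - <<'E'
from h import *
p=cv2.imread("pics/top0.png"); hsv=cv2.cvtColor(p,cv2.COLOR_BGR2HSV); d=np.load("pics/top0d.npy")
for n,roi,lo,hi,z in [("red",(230,262,262,292),(0,130,60),(10,255,255),.05),("yellow",(392,255,420,282),(18,100,60),(35,255,255),.05)]:
    (u,v),r=cv2.minEnclosingCircle(blob(mask(hsv,lo,hi),roi)); print(n,u,v,r,cast("top",(u,v),z).round(4))
# depth: points by height near each item
c=manip.camera_params("top");R=np.array(c["R"]);K=np.array(c["intrinsics"]);t=np.array(c["t"])
vv,uu=np.mgrid[:480,:640]
P=(np.stack([(uu-K[0,2])/K[0,0]*d,(vv-K[1,2])/K[1,1]*d,d],-1)-t)@R
for n,(u,v),z0 in [("red",(245,277),.042),("weight",(289,276),.038),("white",(332,272),.067),("black",(371,267),.067),("yellow",(405,268),.042)]:
    q=P[v-18:v+18,u-18:u+18].reshape(-1,3); q=q[(q[:,2]>z0)&(q[:,2]<.1)]
    if len(q): print(n,len(q),q.mean(0).round(4),((q.min(0)+q.max(0))/2).round(4),np.ptp(q,axis=0).round(3))
for n,x0,x1 in [("top",205,445)]:
    cv2.imwrite("pics/crop1.png",cv2.resize(p[185:300,205:445],None,fx=3.3,fy=3.3,interpolation=cv2.INTER_CUBIC))
s=cv2.imread("pics/scene0.png")[180:310,180:500]; cv2.imwrite("pics/crop2.png",cv2.resize(s,None,fx=2.5,fy=2.5,interpolation=cv2.INTER_CUBIC))
E
```

```text
red 244.5263214111328 276.6842041015625 7.824339389801025 [0.4373 0.23  ]
yellow 404.80645751953125 267.0242004394531 8.064709663391113 [ 0.4541 -0.2091]
red 204 [0.4366 0.2303 0.0508] [0.437  0.2299 0.0504] [0.044 0.041 0.015]
weight 45 [0.4385 0.1114 0.0495] [0.4386 0.1113 0.0486] [0.019 0.016 0.017]
white 85 [ 0.4403 -0.0077  0.0755] [ 0.4399 -0.0078  0.0751] [0.025 0.024 0.015]
black 86 [ 0.4566 -0.1161  0.0757] [ 0.4567 -0.1159  0.0759] [0.026 0.025 0.016]
yellow 206 [ 0.453  -0.2082  0.0504] [ 0.4528 -0.2083  0.0509] [0.042 0.042 0.017]
```

View pics/crop1.png

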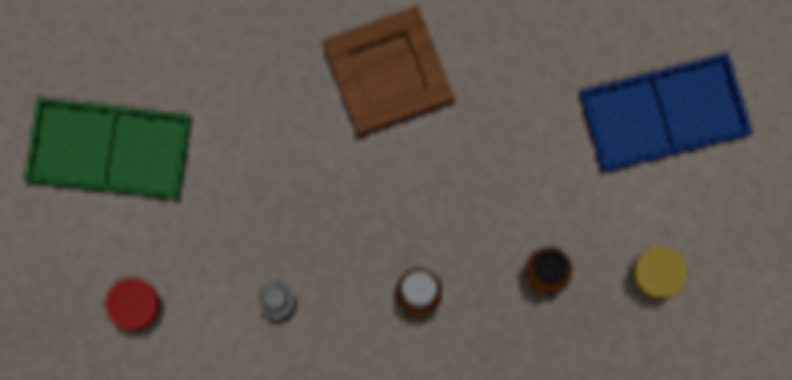

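View pics/crop2.png

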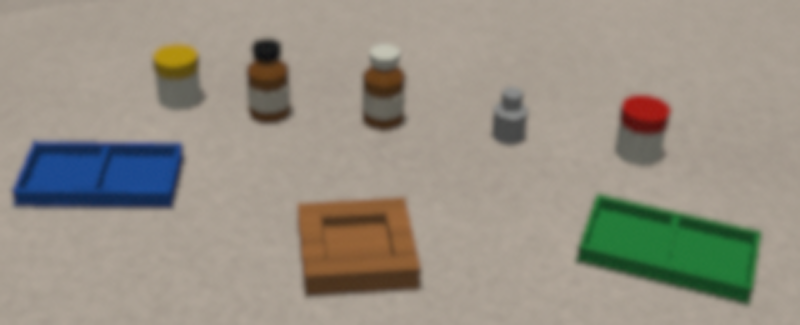

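```bash
python3 -m creep '{"slide":[[0,0,0],[0,0,0],[0,0,0],[0,0,0],[0,0,0],[0,0,0],[0,0,0]],"twist":[-10.6,-10.6,-10.6,-10.6,-10.6,-10.5,0]}' 80 40
python3 -c "
from workcell import manip;o=manip.get_obs();print(o['position'],o['ee_rot'],o['joint_pos'])"
```

```text
clock: 0.98
position: [0.2783, -0.5594, 0.2309]
ee_rot: [0.708, 0.706, 0.0, -0.0]
ft_force: [-0.0, 0.5, 0.1]
grip_width: 0.798
grasp_force: 0.0
[ 0.27832885 -0.55942623  0.2309257 ] [ 7.07807120e-01  7.06405665e-01  1.79344104e-04 -2.91612496e-04] [ 1.20228035  0.34155983 -0.21367946  1.45330375  0.07254696  1.35512412
  0.98302345]
```

```bash
python3 -m creep '{"slide":[[0.03,0.012,0],[0.052,0.021,0.01],[0.052,0.021,0.01],[0.052,0.021,0.01],[0.052,0.021,0.01],[0.052,0.021,0.01],[0.052,0.021,0.01],[0.052,0.021,0.01]],"twist":[0,0,0,0,0,0,0,0]}' && python3 -m creep '{"slide":[[0.035,0.014,0.01],[0.014,0.005,0],[0,0,0]],"twist":[0,0,0]}'
```

```text
clock: 1.98
position: [0.4382, -0.164, 0.1612]
ee_rot: [0.709, 0.705, 0.0, 0.0]
ft_force: [0.6, -0.3, -0.0]
grip_width: 0.796
grasp_force: 0.0
clock: 2.35
position: [0.457, -0.1166, 0.1515]
ee_rot: [0.708, 0.706, 0.0, 0.0]
ft_force: [0.3, -0.4, -0.0]
grip_width: 0.798
grasp_force: 0.0
```

```bash
python3 -m creep '{"slide":[[0,0,0.03],[0,0,0.04],[0,0,0.035],[0,0,0.02],[0,0,0.0075],[0,0,0]],"twist":[0,0,0,0,0,0]}' && python3 -m creep '{"slide":[[0,0,0],[0,0,0],[0,0,0],[0,0,0],[0,0,0],[0,0,0]],"twist":[0,0,0,0,0,0]}' 30 40
```

```text
clock: 3.1
position: [0.4567, -0.1177, 0.019]
ee_rot: [0.708, 0.706, -0.0, 0.0]
ft_force: [-0.1, 1.2, -0.5]
grip_width: 0.8
grasp_force: 0.0
clock: 3.85
position: [0.4574, -0.1171, 0.0199]
ee_rot: [0.707, 0.707, 0.0, 0.001]
ft_force: [-2.1, 0.8, 6.5]
grip_width: 0.451
grasp_force: 39.7
```

```bash
python3 -m creep '{"slide":[[0,0,-0.01],[0,0,-0.03],[0,0,-0.04],[-0.02,0.022,-0.01],[-0.033,0.036,0],[-0.033,0.036,0],[-0.033,0.036,0],[-0.02,0.018,0]],"twist":[0,0,0,0,0,0,0,0]}' && python3 -m creep '{"slide":[[0,0,0],[0,0,0]],"twist":[0,0]}'
```

```text
clock: 4.85
position: [0.6058, -0.2575, 0.1092]
ee_rot: [0.708, 0.706, 0.0, 0.0]
ft_force: [0.1, 0.3, -1.4]
grip_width: 0.451
grasp_force: 40.6
clock: 5.1
position: [0.6044, -0.2548, 0.1092]
ee_rot: [0.707, 0.707, 0.0, -0.0]
ft_force: [-0.1, 0.0, -0.9]
grip_width: 0.451
grasp_force: 40.7
```

```bash
python3 -m creep '{"slide":[[0,0,0.02],[0,0,0.035],[0,0,0.02],[0,0,0.006],[0,0,0.002],[0,0,0.001],[0,0,0]],"twist":[0,0,0,0,0,0,0]}'
```

```text
clock: 5.98
position: [0.6052, -0.256, 0.0256]
ee_rot: [0.707, 0.707, 0.0, 0.001]
ft_force: [0.0, 0.0, -0.1]
grip_width: 0.453
grasp_force: 40.7
```

```bash
python3 -m creep '{"slide":[[0,0,0.001],[0,0,0]],"twist":[0,0]}' && python3 -m creep '{"slide":[[0,0,0],[0,0,0],[0,0,0],[0,0,0],[0,0,0],[0,0,0]],"twist":[0,0,0,0,0,0]}' 80
```

```text
clock: 6.22
position: [0.6052, -0.256, 0.0251]
ee_rot: [0.707, 0.707, 0.0, 0.001]
ft_force: [-2.1, 1.4, 6.5]
grip_width: 0.457
grasp_force: 41.4
clock: 6.98
position: [0.6047, -0.2558, 0.0238]
ee_rot: [0.707, 0.707, 0.0, 0.0]
ft_force: [-0.9, -0.7, -0.5]
grip_width: 0.802
grasp_force: 0.0
```

```bash
python3 -m creep '{"slide":[[0,0,-0.02],[0,0,-0.045],[0,0,-0.04],[0.01,-0.03,0],[0.016,-0.05,0],[0.014,-0.045,0],[0.008,-0.027,0],[0,0,0]],"twist":[0,0,0,0,0,0,0,0]}'
```

```text
clock: 7.98
position: [0.4518, -0.2078, 0.1304]
ee_rot: [0.707, 0.707, -0.001, 0.001]
ft_force: [0.8, -0.1, -0.1]
grip_width: 0.801
grasp_force: 0.0
```

Look once to confirm, then grasp the yellow jar.

```bash
python3 - <<'E'
from h import *
p,_=manip.camera("scene"); cv2.imwrite("pics/s1.png",cv2.resize(p[60:310,140:500],None,fx=2,fy=2,interpolation=cv2.INTER_CUBIC))
E
python3 -m creep '{"slide":[[0,0,0.03],[0,0,0.04],[0,0,0.025],[0,0,0.012],[0,0,0.002],[0,0,0]],"twist":[0,0,0,0,0,0]}' && python3 -m creep '{"slide":[[0,0,0],[0,0,0],[0,0,0],[0,0,0],[0,0,0],[0,0,0]],"twist":[0,0,0,0,0,0]}' 30 40
```

```text
clock: 8.78
position: [0.4536, -0.2079, 0.0207]
ee_rot: [0.707, 0.707, 0.0, 0.001]
ft_force: [0.8, -0.2, 0.1]
grip_width: 0.798
grasp_force: 0.0
clock: 9.52
position: [0.4533, -0.208, 0.0209]
ee_rot: [0.707, 0.707, 0.0, 0.001]
ft_force: [-0.6, 0.5, 5.3]
grip_width: 0.505
grasp_force: 39.8
```

View pics/s1.png

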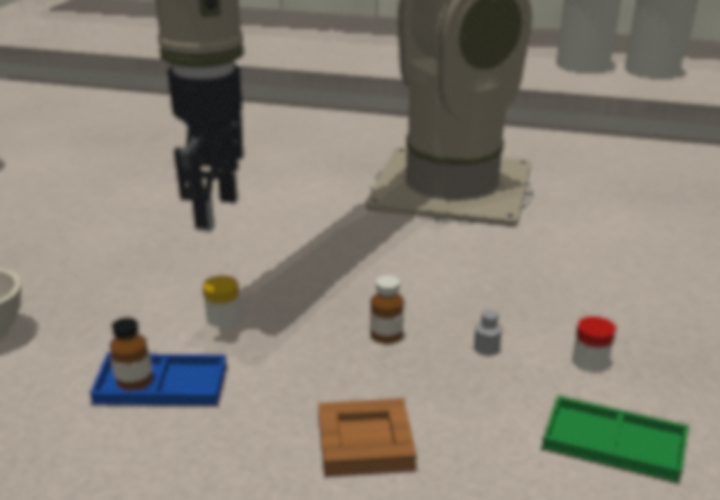

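The picture shows bottle_black upright in the outer blue bay (130,360), and the other items are untouched. Next I carry the yellow jar to the inner green bay.

```bash
python3 -m creep '{"slide":[[0,0,-0.01],[0,0,-0.035],[0,0,-0.045],[0.02,0.008,-0.02],[0.04,0.011,0],[0.052,0.014,0],[0.052,0.014,0],[0.052,0.014,0]],"twist":[0,0,0,0,0,0,0,0]}' && python3 -m creep '{"slide":[[0.052,0.014,0],[0.052,0.014,0],[0.052,0.014,0],[0.038,0.01,0],[0.023,0.006,0],[0,0,0],[0,0,0]],"twist":[0,0,0,0,0,0,0]}'
```

```text
clock: 10.52
position: [0.5142, 0.0098, 0.1307]
ee_rot: [0.708, 0.707, 0.0, 0.001]
ft_force: [1.3, -0.7, -1.3]
grip_width: 0.503
grasp_force: 40.8
clock: 11.4
position: [0.5721, 0.2243, 0.13]
ee_rot: [0.708, 0.707, -0.0, 0.0]
ft_force: [-0.0, -0.5, -0.6]
grip_width: 0.502
grasp_force: 40.9
```

```bash
python3 -m creep '{"slide":[[0,0,0.03],[0,0,0.04],[0,0,0.022],[0,0,0.008],[0,0,0.003],[0,0,0.0015],[0,0,0]],"twist":[0,0,0,0,0,0,0]}' && python3 -m creep '{"slide":[[0,0,0.001],[0,0,0]],"twist":[0,0]}'
```

```text
clock: 12.28
position: [0.5725, 0.2254, 0.0261]
ee_rot: [0.707, 0.707, 0.0, 0.0]
ft_force: [-0.2, -0.3, -1.5]
grip_width: 0.499
grasp_force: 40.9
clock: 12.52
position: [0.5726, 0.2255, 0.0259]
ee_rot: [0.707, 0.707, 0.0, 0.001]
ft_force: [-4.3, -2.4, 10.2]
grip_width: 0.499
grasp_force: 41.9
```

```bash
python3 -m creep '{"slide":[[0,0,0],[0,0,0],[0,0,0],[0,0,0],[0,0,0],[0,0,0]],"twist":[0,0,0,0,0,0]}' 80; python3 -m creep '{"slide":[[0,0,-0.02],[0,0,-0.04],[0,0,-0.035],[0.001,-0.025,0],[0.002,-0.05,0],[0.002,-0.04,0],[0,-0.02,0],[0,0,0]],"twist":[0,0,0,0,0,0,0,0]}'
```

```text
clock: 13.28
position: [0.5721, 0.2252, 0.0243]
ee_rot: [0.707, 0.707, -0.0, 0.0]
ft_force: [0.1, 0.4, 0.1]
grip_width: 0.799
grasp_force: 0.0
clock: 14.28
position: [0.4366, 0.2306, 0.1206]
ee_rot: [0.707, 0.707, 0.0, 0.001]
ft_force: [0.8, 0.0, 0.5]
grip_width: 0.802
grasp_force: 0.0
```

```bash
python3 -m creep '{"slide":[[0,0,0.03],[0,0,0.035],[0,0,0.022],[0,0,0.01],[0,0,0.0025],[0,0,0]],"twist":[0,0,0,0,0,0]}' && python3 -m creep '{"slide":[[0,0,0],[0,0,0],[0,0,0],[0,0,0],[0,0,0],[0,0,0]],"twist":[0,0,0,0,0,0]}' 30 40
```

```text
clock: 15.02
position: [0.4378, 0.2306, 0.0205]
ee_rot: [0.707, 0.707, 0.001, 0.0]
ft_force: [0.6, -0.2, -0.6]
grip_width: 0.799
grasp_force: 0.0
clock: 15.78
position: [0.4376, 0.2305, 0.0206]
ee_rot: [0.707, 0.707, 0.0, 0.0]
ft_force: [-1.0, -1.0, 4.8]
grip_width: 0.506
grasp_force: 39.8
```

```bash
python3 -m creep '{"slide":[[0,0,-0.01],[0,0,-0.035],[0,0,-0.045],[0.011,0.028,-0.01],[0.018,0.045,0],[0.018,0.045,0],[0.012,0.026,0],[0,0,0]],"twist":[0,0,0,0,0,0,0,0]}' && python3 -m creep '{"slide":[[0,0,0.03],[0,0,0.035],[0,0,0.02],[0,0,0.007],[0,0,0.002],[0,0,0.001],[0,0,0]],"twist":[0,0,0,0,0,0,0]}'
```

```text
clock: 16.77
position: [0.582, 0.2899, 0.1198]
ee_rot: [0.708, 0.707, 0.0, -0.001]
ft_force: [0.4, -0.1, -1.7]
grip_width: 0.498
grasp_force: 41.0
clock: 17.65
position: [0.5817, 0.2896, 0.0258]
ee_rot: [0.707, 0.707, 0.001, 0.0]
ft_force: [0.9, 0.4, 1.9]
grip_width: 0.499
grasp_force: 41.2
```

```bash
python3 -m creep '{"slide":[[0,0,0],[0,0,0],[0,0,0],[0,0,0],[0,0,0],[0,0,0]],"twist":[0,0,0,0,0,0]}' 80; python3 -m creep '{"slide":[[0,0,-0.02],[0,0,-0.045],[0,0,-0.035],[-0.028,-0.023,0],[-0.04,-0.032,0],[-0.04,-0.032,0],[-0.04,-0.032,0],[-0.03,-0.024,0]],"twist":[0,0,0,0,0,0,0,0]}'; python3 -m creep '{"slide":[[0,0,0],[0,0,0]],"twist":[0,0]}' 60; python3 - <<'E'
from h import *
p,_=manip.camera("top"); cv2.imwrite("pics/t2.png",cv2.resize(p[185:300,205:445],None,fx=3,fy=3,interpolation=cv2.INTER_CUBIC))
E
```

```text
clock: 18.4
position: [0.5811, 0.2892, 0.0248]
ee_rot: [0.707, 0.707, -0.0, 0.0]
ft_force: [-0.9, -0.1, -0.0]
grip_width: 0.802
grasp_force: 0.0
clock: 19.4
position: [0.437, 0.1099, 0.1257]
ee_rot: [0.708, 0.707, -0.0, 0.001]
ft_force: [-0.3, 0.6, 0.5]
grip_width: 0.798
grasp_force: 0.0
clock: 19.65
position: [0.4387, 0.1119, 0.1259]
ee_rot: [0.707, 0.707, 0.001, 0.001]
ft_force: [0.7, 0.5, 0.9]
grip_width: 0.595
grasp_force: 0.0
```

View pics/t2.png

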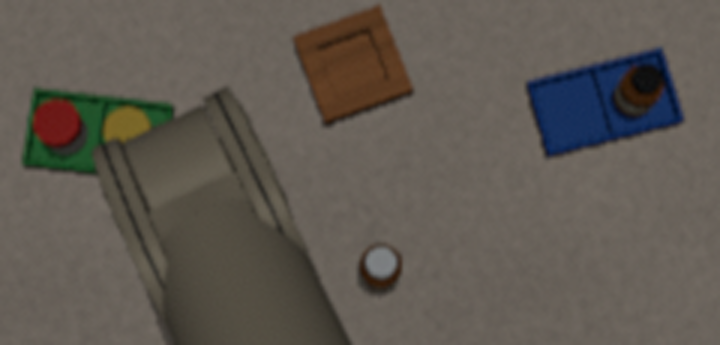

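Red sits in the left green bay (57,123), yellow in the right one (127,127), and black in the outer blue bay. Now the weight, gripped by its knob.

```bash
python3 -m creep '{"slide":[[0,0,0.03],[0,0,0.035],[0,0,0.02],[0,0,0.007],[0,0,0.001],[0,0,0]],"twist":[0,0,0,0,0,0]}' && python3 -m creep '{"slide":[[0,0,0],[0,0,0],[0,0,0],[0,0,0],[0,0,0],[0,0,0],[0,0,0]],"twist":[0,0,0,0,0,0,0]}' 10 40
```

```text
clock: 20.45
position: [0.4386, 0.1117, 0.0326]
ee_rot: [0.707, 0.707, 0.001, 0.0]
ft_force: [-0.2, -1.0, -0.5]
grip_width: 0.603
grasp_force: 0.0
clock: 21.32
position: [0.4387, 0.1114, 0.0324]
ee_rot: [0.707, 0.707, 0.001, 0.001]
ft_force: [0.4, -1.4, 6.8]
grip_width: 0.215
grasp_force: 39.3
```

```bash
python3 -m creep '{"slide":[[0,0,-0.005],[0,0,-0.02],[0,0,-0.035],[-0.008,0.018,-0.02],[-0.02,0.042,0],[-0.022,0.046,0],[-0.022,0.046,0],[-0.0154,0.0323,0]],"twist":[0,0,0,0,0,0,0,0]}' && python3 -m creep '{"slide":[[-0.01,0.017,0],[0,0,0],[0,0,0]],"twist":[0,0,0]}'; python3 - <<'E'
from h import *
p,_=manip.camera("scene"); cv2.imwrite("pics/s2.png",cv2.resize(p[110:310,230:450],None,fx=3,fy=3,interpolation=cv2.INTER_CUBIC))
E
```

```text
clock: 22.32
position: [0.6233, 0.0221, 0.111]
ee_rot: [0.708, 0.706, -0.001, -0.0]
ft_force: [-0.6, 0.7, -1.1]
grip_width: 0.212
grasp_force: 39.6
clock: 22.7
position: [0.6382, 0.0146, 0.1116]
ee_rot: [0.707, 0.707, -0.0, -0.001]
ft_force: [-0.6, -0.1, -2.5]
grip_width: 0.212
grasp_force: 39.7
```

View pics/s2.png

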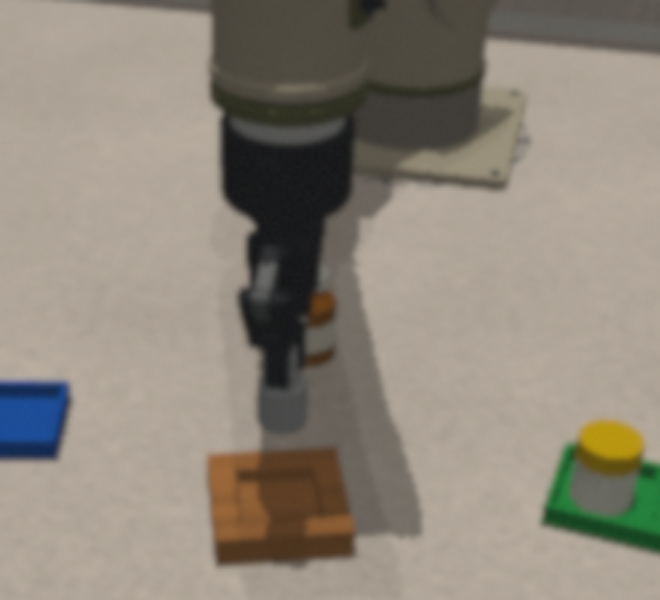

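The weight hangs upright in the fingers (282,405) above the well (280,500). Lowering it.

```bash
python3 -m creep '{"slide":[[0,0.001,0.02],[0,0,0.025],[0,0,0.015],[0,0,0.006],[0,0,0.002],[0,0,0.001],[0,0,0]],"twist":[0,0,0,0,0,0,0]}'
```

```text
clock: 23.62
position: [0.6406, 0.0138, 0.0434]
ee_rot: [0.707, 0.707, 0.0, 0.0]
ft_force: [-0.8, 0.3, -2.4]
grip_width: 0.211
grasp_force: 39.8
```

```bash
python3 -m creep '{"slide":[[0,0,0.001],[0,0,0]],"twist":[0,0]}'
```

```text
clock: 23.88
position: [0.6408, 0.0139, 0.0426]
ee_rot: [0.707, 0.707, 0.0, 0.001]
ft_force: [0.6, 0.3, 2.7]
grip_width: 0.216
grasp_force: 40.3
```

```bash
python3 -m creep '{"slide":[[0,0,0],[0,0,0],[0,0,0],[0,0,0],[0,0,0],[0,0,0]],"twist":[0,0,0,0,0,0]}' 80; python3 -m creep '{"slide":[[0,0,-0.02],[0,0,-0.04],[0,0,-0.04],[-0.003,-0.03,0],[-0.006,-0.055,0],[-0.006,-0.055,0],[-0.005,-0.043,0],[-0.002,-0.018,0]],"twist":[0,0,0,0,0,0,0,0]}'; python3 -m creep '{"slide":[[0,0,0],[0,0,0]],"twist":[0,0]}'
```

```text
clock: 24.62
position: [0.6402, 0.0138, 0.0418]
ee_rot: [0.707, 0.707, 0.0, 0.0]
ft_force: [0.1, -0.3, 0.1]
grip_width: 0.798
grasp_force: 0.0
clock: 25.62
position: [0.4376, -0.0084, 0.1428]
ee_rot: [0.707, 0.707, -0.001, 0.001]
ft_force: [-0.2, -0.2, 0.0]
grip_width: 0.801
grasp_force: 0.0
clock: 25.88
position: [0.4402, -0.0078, 0.1427]
ee_rot: [0.707, 0.707, 0.0, 0.001]
ft_force: [0.5, -0.2, -0.4]
grip_width: 0.8
grasp_force: 0.0
```

```bash
python3 -m creep '{"slide":[[0,0,0.03],[0,0,0.04],[0,0,0.03],[0,0,0.018],[0,0,0.005],[0,0,0]],"twist":[0,0,0,0,0,0]}' && python3 -m creep '{"slide":[[0,0,0],[0,0,0],[0,0,0],[0,0,0],[0,0,0],[0,0,0]],"twist":[0,0,0,0,0,0]}' 30 40
```

```text
clock: 26.62
position: [0.4398, -0.0078, 0.0193]
ee_rot: [0.707, 0.707, 0.0, 0.0]
ft_force: [0.2, 0.2, -0.1]
grip_width: 0.802
grasp_force: 0.0
clock: 27.38
position: [0.44, -0.0082, 0.0198]
ee_rot: [0.707, 0.707, 0.0, 0.001]
ft_force: [-1.0, 0.6, 6.7]
grip_width: 0.454
grasp_force: 39.8
```

```bash
python3 -m creep '{"slide":[[0,0,-0.01],[0,0,-0.035],[0,0,-0.04],[-0.025,0.02,-0.015],[-0.042,0.034,0],[-0.042,0.034,0],[-0.042,0.034,0],[-0.034,0.028,0]],"twist":[0,0,0,0,0,0,0,0]}' && python3 -m creep '{"slide":[[0,0,0],[0,0,0.02],[0,0,0.04],[0,0,0.023],[0,0,0.008],[0,0,0.002],[0,0,0.001],[0,0,0]],"twist":[0,0,0,0,0,0,0,0]}'
```

```text
clock: 28.38
position: [0.5899, -0.1954, 0.1195]
ee_rot: [0.708, 0.706, 0.0, 0.0]
ft_force: [0.2, 0.4, 0.4]
grip_width: 0.452
grasp_force: 40.6
clock: 29.38
position: [0.5895, -0.1933, 0.0257]
ee_rot: [0.707, 0.707, 0.0, 0.001]
ft_force: [-0.4, -0.6, -1.0]
grip_width: 0.454
grasp_force: 40.7
```

```bash
python3 -m creep '{"slide":[[0,0,0.001],[0,0,0]],"twist":[0,0]}' && python3 -m creep '{"slide":[[0,0,0],[0,0,0],[0,0,0],[0,0,0],[0,0,0],[0,0,0]],"twist":[0,0,0,0,0,0]}' 80; python3 -m creep '{"slide":[[0,0,-0.02],[0,0,-0.045],[0,0,-0.05],[0,-0.04,-0.03],[0,-0.05,0],[0,-0.05,0],[0,0,0],[0,0,0]],"twist":[0,0,0,0,0,0,0,0]}'; python3 - <<'E'
from h import *
a,d=manip.camera("top"); b,_=manip.camera("scene")
z=np.vstack([cv2.resize(a[185:270,205:445],(720,255)),cv2.resize(b[190:305,180:500],(720,259))]); cv2.imwrite("pics/end.png",z)
c=manip.camera_params("top");R=np.array(c["R"]);K=np.array(c["intrinsics"]);t=np.array(c["t"])
vv,uu=np.mgrid[:480,:640]
P=((np.stack([(uu-K[0,2])/K[0,0]*d,(vv-K[1,2])/K[1,1]*d,d],-1)-t)@R).reshape(-1,3)
for n,c,z0 in [("black",(.6055,-.2566),.072),("white",(.5905,-.1934),.072),("yellow",(.5726,.2248),.047),("red",(.5814,.2892),.047),("weight",(.64,.014),.045)]:
    q=P[(np.hypot(P[:,0]-c[0],P[:,1]-c[1])<.03)&(P[:,2]>z0)&(P[:,2]<.1)]
    print(n,len(q),((q.min(0)+q.max(0))/2).round(4),q[:,2].max().round(4) if len(q) else "")
E
```

```text
clock: 29.62
position: [0.5895, -0.1933, 0.0249]
ee_rot: [0.707, 0.707, 0.0, 0.001]
ft_force: [-3.2, 0.4, 6.2]
grip_width: 0.453
grasp_force: 41.5
clock: 30.38
position: [0.5891, -0.1932, 0.0238]
ee_rot: [0.707, 0.707, -0.0, 0.0]
ft_force: [-0.5, -0.3, -0.1]
grip_width: 0.8
grasp_force: 0.0
clock: 31.38
position: [0.4498, -0.1932, 0.1702]
ee_rot: [0.707, 0.707, 0.0, 0.001]
ft_force: [0.4, 0.1, 0.6]
grip_width: 0.807
grasp_force: 0.0Traceback (most recent call last):
  File "<stdin>", line 9, in <module>
    return umr_minimum(a, axis, None, out, keepdims, initial, where)
ValueError: zero-size array to reduction operation minimum which has no identity
```

View pics/end.png

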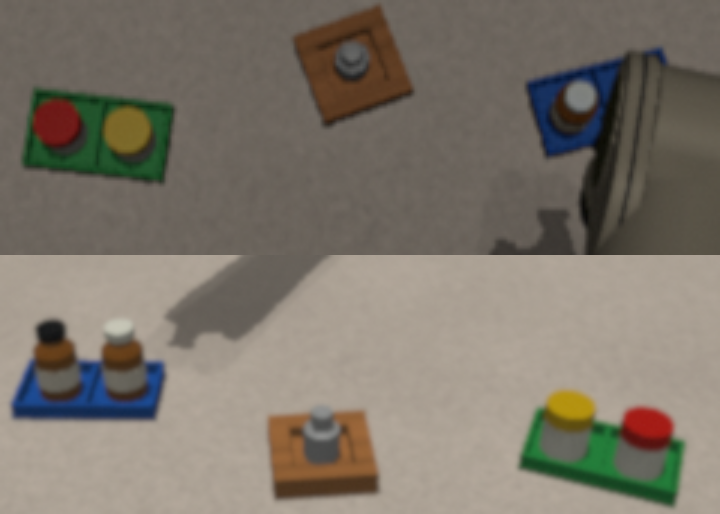

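The final picture shows all five standing upright: the bottles in both blue bays (55,360; 122,360), the weight in the well (322,435) and the jars in both green bays (570,425; 645,445). The gripper is clear of everything, so I am handing in.

```bash
python3 -c "
from workcell import manip; print(manip.hand_in())"
```

```text
the job is handed in; nothing more can be done
None
```

The job is handed in at about 31 s of robot time: the last pictures show both bottles in the blue tray and both jars in the green tray, one to each bay, with the weight in its well and all upright; the mortar and hand-wash bottle were kept well clear of, though not re-measured, and the hand-in gave no verdict.

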